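Flip the cupping lot's status flag to green

ROBOT

A 7-joint arm with a two-finger parallel gripper is mounted at the origin on the work surface. World frame = base frame: x ahead of the robot, y to its left, z up, the work surface at z = 0. Lengths are in m, angles in rad, forces in N, time in s.
With the tool pointing down it reaches from about 0.35 to 0.9 m from the base axis. Payload 8.1 kg.
Tool frame: the origin (TCP) lies between the finger pads; the fingertips stand ahead of it and the grasp point (between the pads) is the TCP (arm.nose_length is the z of the fingertips in the tool frame, in m); z points along the fingers, y is the line along which they close (so a half turn about z gives the same grasp; the last joint's range is limited). The gripper opens to 92 mm and grips with 3 to 60 N. Pads are 19 mm wide; open, the fingers measure 130 mm over their backs; the gripper's body (75 mm by 190 mm) begins 47 mm behind the grasp point.
Start: joints at [1.222, 0.434, 0.025, 1.573, -0.012, 1.134, -0.075], TCP at [0.152, -0.606, 0.246] pointing down, gripper open.
Joint ranges: [-2.62, 2.62], [-0.44, 2.09], [-1.27, 1.32], [0.08, 2.57], [-1.32, 4.46], [0.12, 2], [-2.74, 2.74]. Speed limits (rad/s): [2.22, 2.22, 3.01, 3.01, 3.14, 3.14, 3.14].

INTERFACE

Orientations are given as a rotation vector (axis times angle).
In Python, from cell import sensors, optics, arm gives the robot as it stands.
- The arm moves only by the tool arm_command, never from a script. Its argument "deltas" is one flat list of numbers, 7 for each row, row after row: the turn, a rotation vector about the world's x, y, z as a fraction of full scale, then the shift along the world's x, y, z as a fraction of full scale, then the finger opening in mm, from 0 to 91.8. In form: [wx, wy, wz, dx, dy, dz, fingers, wx, wy, wz, dx, dy, dz, fingers, ...]. A call has 1 to 20 rows; each row is the pose to reach, as a shift and turn from the pose commanded when the call began; what a row does not reach only later rows make up. Full scale, the value 1, is 1 m for a shift and 90 degrees for a turn. A row lasts 1/10 s, in which the tool goes at most 50 mm and 8.59 degrees, less where a joint would pass 70% of its speed; a pose out of reach is approached as far as the arm can. A call with a number of a shift or a turn outside -1 to 1 is refused whole. A call with a gripper value outside its range is refused whole. The fingers move at their own pace and stop on an object; "force" is the grip in N (left out, the last holds). Time passes only in rows, so rows that repeat a pose let the fingers close. It gives the time, the measured TCP pose, the force, the opening and the grip force at its end, in the units of the state.
- sensors.observe(): the state, without advancing time (a new reading comes with each control period).
- optics.get_image(name): name is "scene" or "top"; returns the picture (400x640x3 uint8, blue, green, red); there is no depth.
- optics.calibration(name): a dict with "camera_matrix" (3x3 intrinsics, pixels), "rvec" (rotation vector, rad) and "tvec" (3), from world to camera coordinates, as OpenCV has them. Camera axes: x right, y down, z forward; pixel columns grow to the right and rows downward; lengths in m; the calibration is good to about 2 mm. A picture is of the moment at which its call begins. calibration takes no time and is no camera call.
- arm.sign_off(): hands the job in; it is judged then, once.
The state is a dict: "clock": time; "joints": joint angles; "dq": joint speeds; "joint_efforts": joint torques, N m; "position": TCP position; "ee_rot": TCP orientation; "force": force on the tool from outside, world axes, zero at the start; "ft_torque": the same for the moment, N m; "width": opening from 0.0 (shut) to 1.0 (fully open); "gripper_force": force on a finger pad.
Only numpy, scipy, OpenCV 4.12 (cv2) and the standard library are available. Lean on these libraries where they do the work, as an engineer would, in place of code of your own. Each camera call takes 0.05 s, during which the arm holds its last target. There are 200 camera calls.

TASK

On the coffee cupping table one of the two flip-flags still shows its amber face. With the fingertips, push that flag up and over its axle and press it down flat on the other side so that it shows green. Only push it: do not pinch it between the fingers, do not lift, tip or shove its stand, and leave the other flag, the cups, jars and spoon where they are.

Things in the scene. Friction and masses are not known exactly. Their poses are not given: they have to be found in the camera images.
- flag (a joint): Angle of the flag to be flipped. 0: level on the right-hand side of its axle as the robot sees it (stand's -x side), amber (orange) face up; pi/2: upright; 3.14 (end stop): level on the left-hand side (stand's +x), green face up. Starts at 0 to 0.3. The hinge is stiff (0.6 N at the free edge moves it): the flag stays at whatever angle it is left and does not fall over by itself.
- stand_pivot (a point): Middle of that flag's axle, 85 mm above the table, half-way between the two cheeks. The axle runs along this point's y axis; x is horizontal and points roughly to the robot's left (the flag at 0 points along -x), z up.
- stand: The stand of the flag to be flipped: a loose steel stand of 0.85 kg on the table; origin at the centre of its underside; base plate 150 x 92 x 10 mm (x, y, z), two aluminium cheeks 18 mm wide and 8 mm thick at y = +-38 mm, up to 96 mm high. Its x axis points to the robot's left (world +y) within 0.4 rad.
- done_flag (a joint): Angle of the other, identical flag, measured the same way; it already shows green, lying at 3.0 to 3.14.
- done_stand: The stand of the flag that already shows green, identical in size and build; origin at the centre of its underside.
- spoon: Loose steel tasting spoon, 170 mm long, lying along x on the table in front of the stands; origin under its middle.
- cup0: Loose white empty cupping cup (far middle), 80 mm across the rim, 62 mm high; origin at the centre of its underside.
- cup1: Loose white empty cupping cup (left side), 80 mm across the rim, 62 mm high; origin at the centre of its underside.
- cup2: Loose white empty cupping cup (right side), 80 mm across the rim, 62 mm high; origin at the centre of its underside.
- jar0: Loose closed amber sample jar with a black cap (near, on the left), 58 mm across, 100 mm high; origin at the centre of its underside.
- jar1: Loose closed amber sample jar with a black cap (far left), 58 mm across, 100 mm high; origin at the centre of its underside.
- jar2: Loose closed amber sample jar with a black cap (far right), 58 mm across, 100 mm high; origin at the centre of its underside.
- flag_edge (a point): Middle of the free edge of that flag, 85 mm from the axle. The flag is a plate 62 mm wide (along the axle): a black core 4 mm thick with a 2 mm amber face (its z side) and a 2 mm green face, 8 mm thick in all; the core stands 8 mm beyond the faces. x points from this edge to the axle. Under the level flag is open space down to the base plate.
Mind the look-alikes: they are no part of the job. What is shaped like the done_stand but red is not meant.

How it is judged:
By the outcome, as a careful person would: the job done as asked, in the order asked, and still so for the second after the job is handed in, with the robot touching nothing.
It also fails if it takes over 48 s, if anything falls off the work surface, if the arm or the gripper's body presses on something with over 40 N, if the wrist force passes 120 N, or if a joint passes its speed limit or range.

## Working session

There is one attempt and no reset: what is moved stays moved. The work goes in short steps, Python scripts to look and compute and a tool call to move; the robot and the scene stay as the last step left them, time stands still between calls to the robot, and variables do not carry over. Pictures are saved under pics/ and viewed, at most 10 in all, crops included, and the job is handed in when it is done.

Besides the shell and the picture viewer there is one more tool, called after "Request:" in YAML: its name, and indented under it one key for each argument. arm_command: Moves the arm, as the interface text tells. Its arguments: {"type":"object","properties":{"deltas":{"type":"array","items":{"type":"number"}},"force":{"type":"number"}},"required":["deltas"]}

```bash
ls; mkdir -p pics; python3 - <<'E'
from cell import sensors, optics, arm
import cv2
s=sensors.observe();print(s['clock'],s['position'],s['ee_rot'],s['width'],arm.nose_length)
for n in('scene','top'):
    cv2.imwrite(f'pics/{n}0.png',optics.get_image(n)); c=optics.calibration(n); print(c)
E
```

```text
pics
0.0 [ 0.15194617 -0.60575284  0.24494221] [-3.11633025e+00 -3.84921976e-01  4.81777185e-04] 1.0014040317555488 0.019
{'camera_matrix': array([[421.2340743 ,   0.        , 316.44454821],
       [  0.        , 421.2340743 , 192.24559588],
       [  0.        ,   0.        ,   1.        ]]), 'rvec': array([ 1.88703539,  1.60533373, -0.62736008]), 'tvec': array([-0.08631833, -0.32275395,  1.49259502])}
{'camera_matrix': array([[501.79900603,   0.        , 320.24618249],
       [  0.        , 501.79900603, 206.47336307],
       [  0.        ,   0.        ,   1.        ]]), 'rvec': array([ 2.17183404, -2.12240077,  0.16251172]), 'tvec': array([-0.04253813,  0.51252562,  1.55410175])}
```

View pics/scene0.png

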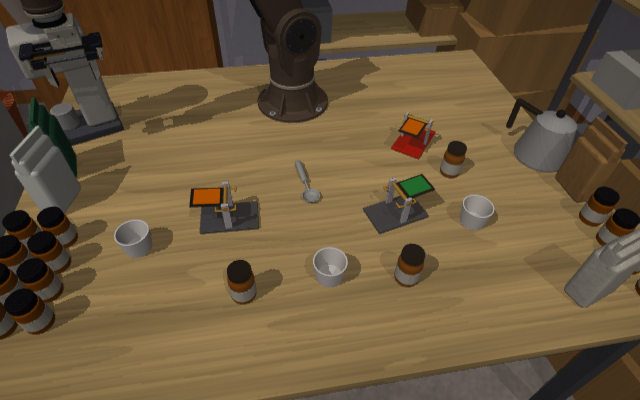

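View pics/top0.png

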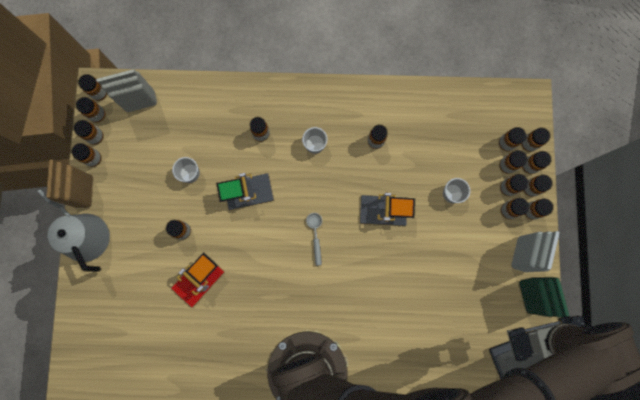

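Amber-faced candidates:
- The dark grey stand, at top (400,207) and scene (207,197).
- The red stand, at top (200,268) and scene (413,127). This is the look-alike.

The green flag on its grey stand, at top (231,189), is already done. I choose the grey one with the amber face and will measure it and check it in a crop.

```bash
cat > h.py <<'E'
import numpy as np, cv2
from cell import sensors, optics, arm
def ray(n,uv):
    c=optics.calibration(n);R=cv2.Rodrigues(c['rvec'])[0];t=c['tvec'].ravel()
    d=R.T@np.linalg.inv(c['camera_matrix'])@np.array([*uv,1.]);return -R.T@t,d/np.linalg.norm(d)
def plane(n,uv,z):
    o,d=ray(n,uv);return o+d*(z-o[2])/d[2]
def tri(a,b):
    (o1,d1),(o2,d2)=ray('scene',a),ray('top',b)
    k=np.linalg.lstsq(np.c_[d1,-d2],o2-o1,rcond=None)[0]
    p,q=o1+k[0]*d1,o2+k[1]*d2;return (p+q)/2,np.linalg.norm(p-q)
def blob(im,roi,lo,hi):
    x0,y0,x1,y1=roi;m=cv2.inRange(cv2.cvtColor(im[y0:y1,x0:x1],cv2.COLOR_BGR2HSV),lo,hi)
    c=max(cv2.findContours(m,cv2.RETR_EXTERNAL,cv2.CHAIN_APPROX_NONE)[0],key=cv2.contourArea)
    M=cv2.moments(c);return np.array([M['m10']/M['m00']+x0,M['m01']/M['m00']+y0]),cv2.boxPoints(cv2.minAreaRect(c))+[x0,y0],M['m00']
E
cat > m.py <<'E'
from h import *
R={'scene':(180,175,265,240),'top':(350,185,425,235)}
cs={}
for n in R:
    im=cv2.imread(f'pics/{n}0.png')
    a=blob(im,R[n],(5,150,120),(22,255,255));cs[n]=a
    print(n,'amber',a[0].round(1),a[1].round(1).tolist(),a[2])
    if n=='top':
        b=blob(im,R[n],(95,20,20),(135,255,110));print('base',b[0],b[1].round(1).tolist(),[plane(n,p,.01)[:2].round(3).tolist() for p in b[1]])
print(tri(cs['scene'][0],cs['top'][0]))
for z in(.089,.1):print([plane('top',p,z)[:2].round(3).tolist() for p in cs['top'][1]],[plane('scene',p,z)[:2].round(3).tolist() for p in cs['scene'][1]])
a=cv2.resize(cv2.imread('pics/scene0.png')[170:245,180:275],None,fx=6,fy=6)
b=cv2.resize(cv2.imread('pics/top0.png')[185:235,350:425],None,fx=5,fy=5,interpolation=2);b=cv2.copyMakeBorder(b,0,200,0,0,0)[:450]
im=np.zeros((450,570+0,3),np.uint8);cv2.imwrite('pics/crop.png',cv2.resize(np.hstack([a,b]),None,fx=.84,fy=.84))
E
python3 m.py
```

```text
scene amber [206.3 196.1] [[193.0, 189.0], [219.0, 189.0], [219.0, 203.0], [193.0, 203.0]] 346.0
top amber [401.6 206.9] [[391.0, 199.0], [412.0, 199.0], [412.0, 215.0], [391.0, 215.0]] 313.5
base [370.84997945 208.35429511] [[360.6, 221.8], [362.1, 195.8], [383.8, 197.0], [382.3, 223.0]] [[0.471, -0.162], [0.556, -0.165], [0.553, -0.236], [0.468, -0.232]]
(array([ 0.51006654, -0.27862949,  0.09081483]), np.float64(0.0031207639283739818))
[[0.534, -0.248], [0.536, -0.313], [0.486, -0.312], [0.484, -0.248]] [[0.479, -0.311], [0.488, -0.246], [0.537, -0.247], [0.527, -0.309]]
[[0.532, -0.246], [0.534, -0.31], [0.485, -0.31], [0.483, -0.246]] [[0.49, -0.308], [0.499, -0.245], [0.547, -0.245], [0.538, -0.307]]
```

View pics/crop.png

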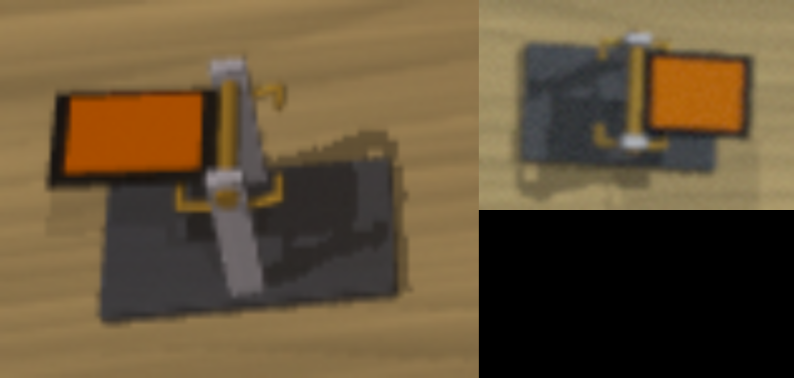

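The crop shows the amber flag on the right-hand side of a dark-grey stand, as described. The axle is at scene ≈(228,200), and cup2 stands to the right at top (456,191). Next I plan a tilted-finger push and check clearance to the cup.

```bash
cat > plan.py <<'E'
from h import *
from scipy.spatial.transform import Rotation as Ro
P=np.array([.511,-.238,.085])
def pose(C,t):            # C: (y,z) of upper-left fingertip corner, t tilt -> TCP, R
    d=np.array([np.sin(t),-np.cos(t)]);u=np.array([np.cos(t),np.sin(t)])
    y,z=np.array(C)-.0095*u-.019*d
    R=Ro.from_rotvec([t,0,0])*Ro.from_matrix([[0,1,0],[1,0,0],[0,0,-1]])
    return np.array([P[0],y,z]),R
def corner(th):
    T=np.radians(35);f=np.array([-np.cos(th),np.sin(th)]);n=np.array([-np.sin(th),-np.cos(th)])
    if th<np.radians(55): return P[1:]+.085*f+.004*n+.025*np.array([np.sin(T),-np.cos(T)]),T
    k=max(0,(th-np.pi/2)/(np.pi/2));return P[1:]+(.06+.005*k)*f+.004*n,T*(1-k)
def row(C,t):
    s=sensors.observe();p,R=pose(C,t)
    w=(R*Ro.from_rotvec(s['ee_rot']).inv()).as_rotvec()/(np.pi/2)
    return np.r_[w,p-s['position']].round(3).tolist()
E
python3 - <<'E'
from plan import *
for z in(.06,):print('cup2',plane('top',(456,191),z),'jar/cup heights')
C,t=corner(0);print(C)
d=np.array([np.sin(t),-np.cos(t)])
print('above',row(C-.12*d+[-.01,.0],t)); print('tcp',pose(C-.12*d+[-.01,0],t)[0])
E
```

```text
cup2 [ 0.56932387 -0.45668009  0.06      ] jar/cup heights
[-0.30866059  0.0605212 ]
above [0.329, -0.258, 0.815, 0.359, 0.2, -0.076]
tcp [ 0.511      -0.40616966  0.16893436]
```

Request:
arm_command:
  deltas: [0,0,0,0,0,0.05,0,0,0,0,0,0,0.1,0,0.05,-0.04,0.12,0.05,0.03,0.1,0,0.08,-0.06,0.2,0.08,0.05,0.1,0,0.12,-0.09,0.29,0.12,0.07,0.1,0,0.15,-0.12,0.37,0.16,0.09,0.1,0,0.18,-0.14,0.45,0.2,0.11,0.1,0,0.22,-0.17,0.54,0.24,0.13,0.1,0,0.25,-0.2,0.62,0.28,0.15,0.1,0,0.28,-0.22,0.7,0.32,0.18,0.08,0,0.31,-0.24,0.77,0.36,0.18,0.05,0,0.329,-0.258,0.815,0.36,0.18,0.03,0,0.329,-0.258,0.815,0.36,0.18,0.03,0,0.329,-0.258,0.815,0.36,0.18,0.03,0,0.329,-0.258,0.815,0.36,0.18,0.03,0,0.329,-0.258,0.815,0.36,0.18,0.03,0]

```text
clock: 1.7
position: [0.5116, -0.4271, 0.2784]
ee_rot: [-1.879, -1.873, -0.592]
force: [0.0, -0.1, -0.4]
width: 0.007
gripper_force: 0.0
```

```bash
python3 - <<'E'
from plan import *
s=sensors.observe();print(s['clock'],s['position'],Ro.from_rotvec(s['ee_rot']).as_matrix().round(3).tolist(),s['joints'].round(2) if hasattr(s['joints'],'round') else s['joints'],s['width'])
C,t=corner(0);d=np.array([np.sin(t),-np.cos(t)])
print(row(C-.12*d+[-.01,.0],t))
print(row(C+[-.006,-.006],t))
im=np.hstack([optics.get_image('top')[100:300,300:500],optics.get_image('scene')[80:280,120:320]])
cv2.imwrite('pics/a1.png',cv2.resize(im,None,fx=2,fy=2))
E
```

```text
1.7 [ 0.51163196 -0.42711088  0.27843944] [[0.001, 1.0, 0.005], [0.821, -0.004, 0.571], [0.571, 0.003, -0.821]] [ 0.99  0.81 -0.38  1.01 -0.2   1.75  0.67] 0.006970083848195446
[0.002, 0.002, 0.002, -0.001, 0.021, -0.11]
[0.002, 0.002, 0.002, -0.001, 0.094, -0.214]
```

View pics/a1.png

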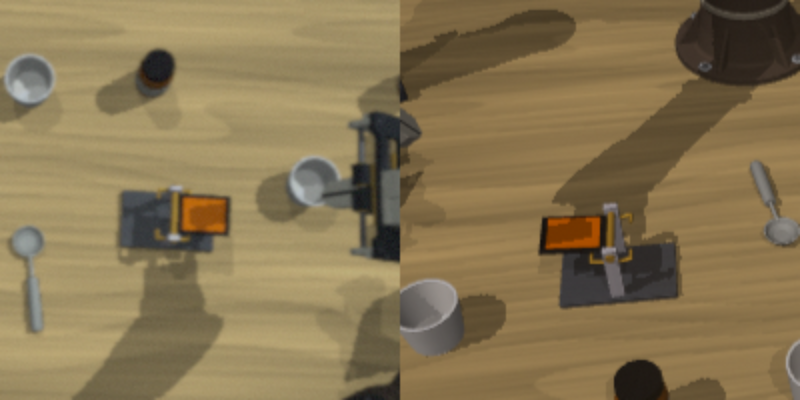

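The first move reached its pose, with the fingers to the right of the flag and above cup2. In the left panel the flag edge is at (229,215) and untouched. Now I slide in under its free edge.

Request:
arm_command:
  deltas: [0.002,0.002,0.002,0,0.01,-0.04,0,0.002,0.002,0.002,0,0.02,-0.08,0,0.002,0.002,0.002,0,0.025,-0.115,0,0.002,0.002,0.002,0,0.04,-0.137,0,0.002,0.002,0.002,0,0.055,-0.158,0,0.002,0.002,0.002,-0.001,0.07,-0.18,0,0.002,0.002,0.002,-0.001,0.085,-0.201,0,0.002,0.002,0.002,-0.001,0.094,-0.214,0,0.002,0.002,0.002,-0.001,0.094,-0.214,0,0.002,0.002,0.002,-0.001,0.094,-0.214,0]

```text
clock: 2.8
position: [0.5112, -0.333, 0.0627]
ee_rot: [-1.87, -1.871, -0.59]
force: [-0.0, -0.2, 0.1]
width: 0.006
gripper_force: 0.0
```

```bash
python3 - <<'E'
from plan import *
s=sensors.observe();print(s['clock'],s['position'],s['force'])
for a in range(0,91,6):print(a,row(*corner(np.radians(a))))
im=np.hstack([optics.get_image('top')[150:250,350:490],optics.get_image('scene')[150:250,130:270]])
cv2.imwrite('pics/a2.png',cv2.resize(im,None,fx=2.8,fy=2.8))
E
```

```text
2.8 [ 0.51124194 -0.33301393  0.06271904] [-0.04949807 -0.23918044  0.1234402 ]
0 [-0.001, -0.001, -0.001, -0.0, 0.006, 0.008]
6 [-0.001, -0.001, -0.001, -0.0, 0.006, 0.017]
12 [-0.001, -0.001, -0.001, -0.0, 0.007, 0.026]
18 [-0.001, -0.001, -0.001, -0.0, 0.009, 0.034]
24 [-0.001, -0.001, -0.001, -0.0, 0.011, 0.043]
30 [-0.001, -0.001, -0.001, -0.0, 0.015, 0.051]
36 [-0.001, -0.001, -0.001, -0.0, 0.02, 0.059]
42 [-0.001, -0.001, -0.001, -0.0, 0.025, 0.066]
48 [-0.001, -0.001, -0.001, -0.0, 0.031, 0.072]
54 [-0.001, -0.001, -0.001, -0.0, 0.037, 0.078]
60 [-0.001, -0.001, -0.001, -0.0, 0.043, 0.082]
66 [-0.001, -0.001, -0.001, -0.0, 0.048, 0.086]
72 [-0.001, -0.001, -0.001, -0.0, 0.054, 0.088]
78 [-0.001, -0.001, -0.001, -0.0, 0.06, 0.09]
84 [-0.001, -0.001, -0.001, -0.0, 0.066, 0.092]
90 [-0.001, -0.001, -0.001, -0.0, 0.072, 0.092]
```

View pics/a2.png

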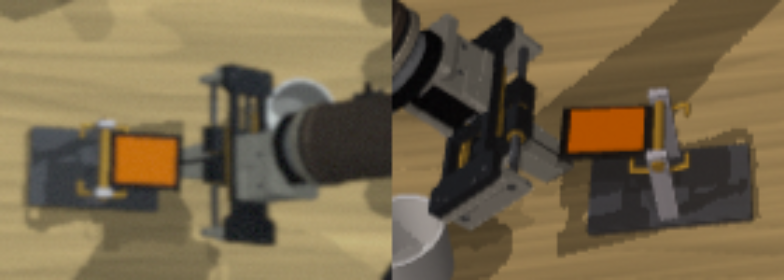

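The crop shows the fingertips under the flag's free edge (left panel ≈(185,165)), the flag unmoved and cup2 clear. Next I push it up to about 60° and check the forces.

Request:
arm_command:
  deltas: [0,0,0,0,0.006,0.004,0,0,0,0,0,0.006,0.008,0,0,0,0,0,0.006,0.013,0,0,0,0,0,0.006,0.017,0,0,0,0,0,0.006,0.022,0,0,0,0,0,0.007,0.026,0,0,0,0,0,0.008,0.03,0,0,0,0,0,0.009,0.034,0,0,0,0,0,0.01,0.039,0,0,0,0,0,0.011,0.043,0,0,0,0,0,0.013,0.047,0,0,0,0,0,0.015,0.051,0,0,0,0,0,0.02,0.059,0,0,0,0,0,0.025,0.066,0,0,0,0,0,0.031,0.072,0,0,0,0,0,0.037,0.078,0,0,0,0,0,0.043,0.082,0,0,0,0,0,0.043,0.082,0]

```text
clock: 4.7
position: [0.5114, -0.2879, 0.1447]
ee_rot: [-1.867, -1.872, -0.591]
force: [-0.4, -0.2, 0.3]
width: 0.002
gripper_force: 0.0
```

```bash
python3 - <<'E'
from plan import *
s=sensors.observe();print(s['clock'],s['position'],s['force'])
for a in range(60,181,8):print(a,row(*corner(np.radians(a))))
im=np.hstack([optics.get_image('top')[150:250,350:490],optics.get_image('scene')[150:250,130:270]])
cv2.imwrite('pics/a3.png',cv2.resize(im,None,fx=2.8,fy=2.8))
E
```

```text
4.7 [ 0.51140294 -0.28792799  0.14470813] [-0.44512696 -0.15323112  0.26916869]
60 [-0.002, -0.001, -0.002, -0.0, -0.002, 0.0]
68 [-0.002, -0.001, -0.002, -0.0, 0.005, 0.005]
76 [-0.002, -0.001, -0.002, -0.0, 0.013, 0.008]
84 [-0.002, -0.001, -0.002, -0.0, 0.021, 0.01]
92 [-0.011, -0.001, -0.002, -0.0, 0.029, 0.011]
100 [-0.045, -0.001, -0.002, -0.0, 0.039, 0.012]
108 [-0.08, -0.001, -0.002, -0.0, 0.048, 0.012]
116 [-0.115, -0.001, -0.002, -0.0, 0.057, 0.011]
124 [-0.149, -0.001, -0.002, -0.0, 0.065, 0.008]
132 [-0.184, -0.001, -0.002, -0.0, 0.074, 0.004]
140 [-0.218, -0.001, -0.002, -0.0, 0.081, -0.001]
148 [-0.253, -0.001, -0.002, -0.0, 0.088, -0.006]
156 [-0.287, -0.001, -0.002, -0.0, 0.094, -0.013]
164 [-0.322, -0.001, -0.002, -0.0, 0.099, -0.02]
172 [-0.357, -0.001, -0.002, -0.0, 0.103, -0.028]
180 [-0.391, -0.001, -0.002, -0.0, 0.105, -0.037]
```

View pics/a3.png

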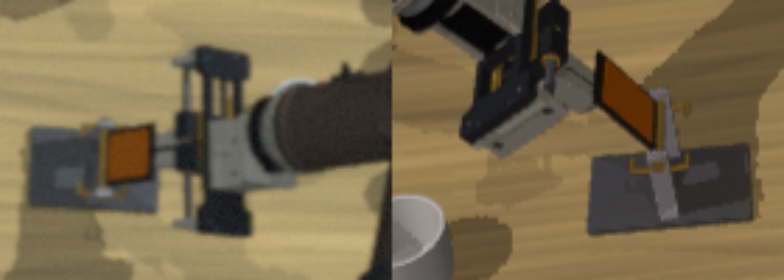

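The flag is up about 55° with the stand unmoved, and its edge is at right panel (600,75). I carry on over the top, taking out the tilt as it goes.

Request:
arm_command:
  deltas: [0,0,0,0,0.005,0.005,0,0,0,0,0,0.013,0.008,0,0,0,0,0,0.021,0.01,0,-0.01,0,0,0,0.029,0.011,0,-0.045,0,0,0,0.039,0.012,0,-0.08,0,0,0,0.048,0.012,0,-0.115,0,0,0,0.057,0.011,0,-0.15,0,0,0,0.065,0.008,0,-0.185,0,0,0,0.074,0.004,0,-0.22,0,0,0,0.081,-0.001,0,-0.255,0,0,0,0.088,-0.006,0,-0.29,0,0,0,0.094,-0.013,0,-0.32,0,0,0,0.099,-0.02,0,-0.355,0,0,0,0.103,-0.028,0,-0.39,0,0,0,0.105,-0.033,0,-0.39,0,0,0,0.105,-0.033,0]

```text
clock: 6.4
position: [0.5109, -0.1807, 0.1107]
ee_rot: [-2.213, -2.226, 0.001]
force: [-0.8, -0.2, -0.4]
width: 0.007
gripper_force: 0.0
```

```bash
python3 - <<'E'
from plan import *
s=sensors.observe();print(s['clock'],s['position'],s['force'])
print(row(*corner(np.pi)))
im=np.hstack([optics.get_image('top')[150:250,330:470],optics.get_image('scene')[130:230,150:290]])
cv2.imwrite('pics/a4.png',cv2.resize(im,None,fx=2.8,fy=2.8))
E
```

```text
6.4 [ 0.51090956 -0.1806792   0.11071759] [-0.84029726 -0.16539823 -0.35864525]
[-0.001, -0.002, -0.004, 0.0, -0.002, -0.003]
```

View pics/a4.png

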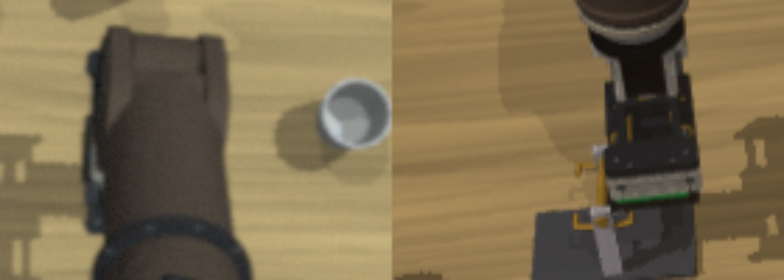

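The flag is over, with green showing under the gripper at right panel (655,197). I press down in small steps until it meets the end stop.

Request:
arm_command:
  deltas: [0,0,0,0,0,-0.001,0,0,0,0,0,0,-0.002,0,0,0,0,0,0,-0.003,0,0,0,0,0,0,-0.003,0]

```text
clock: 6.9
position: [0.5111, -0.1851, 0.1082]
ee_rot: [-2.221, -2.219, 0.001]
force: [-1.9, -0.6, 6.3]
width: 0.006
gripper_force: 3.2
```

Request:
arm_command:
  deltas: [0,0,0,0,0,-0.001,0,0,0,0,0,0,-0.001,0]

```text
clock: 7.1
position: [0.5112, -0.1851, 0.108]
ee_rot: [-2.221, -2.219, 0.001]
force: [-4.1, 0.2, 15.5]
width: 0.005
gripper_force: 7.8
```

The tip is at z = 0.089, the height of the level face, and the force rises stiffly, so the flag is on its end stop. I retreat straight up and off to the side.

Request:
arm_command:
  deltas: [0,0,0,0,0,0.005,0,0,0,0,0,0,0.02,0,0,0,0,0,0,0.05,0,0,0,0,0,0,0.09,0,0,0,0,0,0,0.13,0,0,0,0,-0.03,-0.04,0.16,0,0,0,0,-0.06,-0.08,0.18,0,0,0,0,-0.09,-0.12,0.18,0,0,0,0,-0.12,-0.16,0.18,0,0,0,0,-0.14,-0.2,0.18,0,0,0,0,-0.14,-0.24,0.18,0,0,0,0,-0.14,-0.24,0.18,0,0,0,0,-0.14,-0.24,0.18,0,0,0,0,-0.14,-0.24,0.18,0]

```text
clock: 8.5
position: [0.3715, -0.4231, 0.2865]
ee_rot: [-2.217, -2.221, -0.0]
force: [0.9, 0.3, -0.3]
width: 0.008
gripper_force: 0.0
```

```bash
python3 - <<'E'
from plan import *
s=sensors.observe();print(s['clock'],s['position'],s['force'])
T=optics.get_image('top');S=optics.get_image('scene')
g=((40,100,60),(85,255,255))
a=blob(S,(190,160,290,250),*g);b=blob(T,(330,170,420,240),*g);print(a[0],b[0],tri(a[0],b[0]))
print([plane('top',p,.089)[:2].round(3).tolist() for p in b[1]])
im=np.hstack([T[100:250,200:500],S[140:290,150:450]])
cv2.imwrite('pics/a5.png',cv2.resize(im,None,fx=1.33,fy=1.33))
E
```

```text
8.5 [ 0.37151525 -0.4231403   0.28652231] [ 0.87431747  0.33771749 -0.25488843]
[242.50874704 193.76832151] [372.17674637 205.54477262] (array([ 0.51265944, -0.18929387,  0.08758159]), np.float64(0.0017270192870913522))
[[0.538, -0.155], [0.54, -0.223], [0.487, -0.223], [0.485, -0.156]]
```

View pics/a5.png

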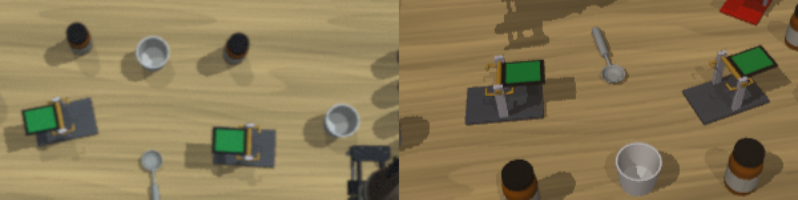

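The flag shows green and lies level, with its face centre measured at z ≈ 0.088. It sits at left panel (230,141). Its stand still starts at top column 360, as before, and the other flag, cups, jars and spoon are unmoved.

```bash
python3 -c "
from cell import arm
print(arm.sign_off())"
```

```text
the job is handed in; nothing more can be done
None
```

The amber flag was pushed over its axle and pressed flat on the other side so it shows green; the last pictures show nothing else moved, and I handed the job in at about 8.6 s on the robot's clock (no verdict was shown).

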